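# Reset the tripped supply unit

### The job

The supply unit with the blue band has tripped. With the fingertips, push its blue shutter fully open, reach down into the well and press the sunken red reset key fully down, let it come up, then push the shutter fully shut again. Only touch and push: do not lift or shove the unit about, and leave the yellow unit and everything else on the bench alone.

Things in the scene. Friction and masses are not known exactly. Their poses are not given: they have to be found in the camera images.
- blue_unit: bench supply unit, a loose off-white box 100 (x) x 180 (y) x 60 mm high on rubber feet, about 2 kg, with a blue band round it and a blue shutter on top. Origin: centre of its underside; own z up, own x across its width, own y along its length, towards the end with the small red lamp and black fuse cap (the well is at the other end). Stands free on the bench, turned up to about 0.4 rad
- blue_well (a point): centre of the mouth of the blue unit's recessed well, level with the case top, 60 mm above the bench and 45 mm from the unit's origin towards its -y. The well is a straight-walled rectangle 44 mm (unit x) by 52 mm (unit y), 32 mm deep; covered by the shutter when that is shut
- blue_key_top (a point): centre of the top of the blue unit's red round reset key (26 mm across), in the middle of the well, 20 mm below the case top (40 mm above the bench) when not pressed; well floor 12 mm below it
- blue_key (a joint): travel of the blue unit's reset key in m: 0 up, 0.006 fully down; a spring resists with 3 N at first, 6 N fully down, and brings it back up
- blue_pocket (a point): centre of the floor of the finger pocket on the blue shutter, 64.5 mm above the bench; moves with the shutter. The shutter is a plate 62 (x) x 68 (y) x 3 mm; the pocket on it is an upright rim 12 mm high with walls 6 mm (sides) and 8 mm (ends) thick, inside 44 mm (unit x) by 52 mm (unit y): put the fingertips in it and push against its walls. Directly over the well when shut
- blue_shutter (a joint): position of the blue shutter in m: 0 shut over the well, 0.072 fully open, slid along the unit's own +y (towards the lamp end); 0.060 just uncovers the well. Sliding takes about 2 N, plus 2 N for every 0.1 m/s of speed; it stays where it is left and may start up to 20 mm ajar
- yellow_unit: bench supply unit, a loose off-white box 100 (x) x 180 (y) x 60 mm high on rubber feet, about 2 kg, with a yellow band round it and a yellow shutter on top. Origin: centre of its underside; own z up, own x across its width, own y along its length, towards the end with the small red lamp and black fuse cap (the well is at the other end). Stands free on the bench, turned up to about 0.4 rad
- yellow_well (a point): centre of the mouth of the yellow unit's recessed well, level with the case top, 60 mm above the bench and 45 mm from the unit's origin towards its -y. The well is a straight-walled rectangle 44 mm (unit x) by 52 mm (unit y), 32 mm deep; covered by the shutter when that is shut
- yellow_key_top (a point): centre of the top of the yellow unit's red round reset key (26 mm across), in the middle of the well, 20 mm below the case top (40 mm above the bench) when not pressed; well floor 12 mm below it
- yellow_key (a joint): travel of the yellow unit's reset key in m: 0 up, 0.006 fully down; a spring resists with 3 N at first, 6 N fully down, and brings it back up
- yellow_pocket (a point): centre of the floor of the finger pocket on the yellow shutter, 64.5 mm above the bench; moves with the shutter. The shutter is a plate 62 (x) x 68 (y) x 3 mm; the pocket on it is an upright rim 12 mm high with walls 6 mm (sides) and 8 mm (ends) thick, inside 44 mm (unit x) by 52 mm (unit y): put the fingertips in it and push against its walls. Directly over the well when shut
- yellow_shutter (a joint): position of the yellow shutter in m: 0 shut over the well, 0.072 fully open, slid along the unit's own +y (towards the lamp end); 0.060 just uncovers the well. Sliding takes about 2 N, plus 2 N for every 0.1 m/s of speed; it stays where it is left and may start up to 20 mm ajar
- dropper: bystander, loose, to be left alone: brown dropper bottle with black cap, 44 mm across, 85 mm high; origin at the centre of its underside
- cap: bystander, loose, to be left alone: orange screw cap lying on the bench, 53 mm across, 24 mm high; origin at the centre of its underside
- tape: bystander, loose, to be left alone: cream roll of tape lying flat, 66 mm across, 18 mm high; origin at the centre of its underside
- weigher: bystander, loose, to be left alone: clear glass weighing bottle with lid, 48 mm across, 44 mm high; origin at the centre of its underside
- flask: bystander, loose, to be left alone: clear conical flask, 64 mm across, 103 mm high; origin at the centre of its underside

How it is judged:
By the outcome, as a careful person would: the job done as asked, in the order asked, and still so for the second after the job is handed in, with the robot touching nothing.
It also fails if it takes over 58 s, if anything falls off the work surface, if the arm or the gripper's body presses on something with over 40 N, if the wrist force passes 120 N, or if a joint passes its speed limit or range.

### The arm

A 6-joint arm with a two-finger parallel gripper is mounted at the origin on a cart in front of the work surface, level with it; the furniture and walls round the work are solid. World frame = base frame: x ahead of the robot, y to its left, z up, the work surface at z = 0. Lengths are in m, angles in degrees, forces in N, time in s.
With the tool pointing down it reaches from about 0.4 to 0.925 m from the base axis. Payload 3.4 kg.
Tool frame: the origin (TCP) lies on the front face of the gripper's body, between the roots of the fingers; the fingertips stand 73 mm ahead of it and the grasp point (between the pads) lies 54 mm ahead of it; y points along the fingers, x is the direction in which the jaws open and shut, and the axes are right-handed (so a half turn about y gives the same grasp; the last joint's range is limited). The gripper opens to 85 mm and grips with 20 to 120 N. Pads are 22 mm wide; open, the fingers measure 114 mm over their backs; the gripper's body (76 mm by 85 mm) begins 54 mm behind the grasp point. The pads swing forward as they close: fully open they stand 13 mm farther back than shut.
Start: joints at [59.101, 17.578, 86.31, -0, 76.112, -4.211], TCP at [0.258, 0.514, 0.304] pointing down, gripper open.
Joint ranges: [-179.03, 179.03], [-60, 130.46], [8.19, 133.38], [-81.62, 261.62], [5.75, 156.47], [-153.77, 153.77]. Speed limits (degrees/s): [147.25, 147.25, 180, 180, 180, 180].

### API

Orientations are given as a 3x3 rotation matrix whose columns are the frame's x, y, z axes.
In Python, from station import r gives the robot as it stands.
- The arm moves only by the tool move_arm, never from a script. Its argument "series" is a list of rows, each an object with "translation": the shift along the tool's x, y, z in units of 30 mm (1.0 is 30 mm), a list of three; "delta_rot": the turn, a rotation vector about the tool's x, y, z in rad, a list of three. A call has exactly 10 rows; each row shifts and turns the commanded pose from where the row before left it, along the tool's axes as they then stand; what a row does not reach is not made up. A row lasts 1/12 s, in which the tool goes at most 41.7 mm and 7.16 degrees, less where a joint would pass 70% of its speed; a pose out of reach is approached as far as the arm can. A call is refused whole if a number of a shift passes 1 or a number of a turn 0.125, either way. A call with a gripper value outside its range is refused whole. "fingers" is the closure, from 0 (fully open) to 1 (shut), set as the call begins (left out, the last holds). The fingers move at their own pace and stop on an object; "newtons" is the grip in N (left out, the last holds). Time passes only in rows, so rows that do not move let the fingers close, or fill a call up. It gives the time, the measured TCP pose, the force and the opening at its end, in the units of the state.
- r.get_state(): the state, without advancing time (a new reading comes with each control period).
- r.get_image(name): name is "scene" or "top"; returns (picture, depth): 400x640x3 uint8, red, green, blue; 400x640 float32, m along the optical axis (not along the pixel's ray), 0 where there is no reading.
- r.get_calibration(name): a dict with "fov_y" (degrees; the focal length in pixels is half the picture's height over the tangent of half this angle, whatever the lens; pixels are square), "cx", "cy" (the principal point, pixels), "world_from_camera" (4x4, takes a point from camera to world coordinates). Camera axes: x right, y up, looking along -z (the intrinsics and any distortion apply to the point x, -y, -z); pixel columns grow to the right and rows downward; lengths in m; the calibration is good to about 2 mm. A picture is of the moment at which its call begins. get_calibration takes no time and is no camera call.
- r.finish_job(): hands the job in, once; it reports no verdict.
Trained networks look in the newest picture that a camera, given by its name, has taken for a name from the list of things; names that differ only in an ending like _2 or _b are one class to them, and where a whole thing is asked for, a point or a joint stands for the part that bears it (a point fixed in the world has none). Each returns a list of dicts, best first, with "p" (0 to 1); they miss things now and then, are a little off and sometimes report something else, mostly with a low value. They report only what shows in the picture. A call takes as long as a camera call.
- r.silhouettes(target, camera): "mask" (400x640 bool, what is visible of it) and "bbox" ([centre column, centre row, width, height] in pixels, round what is visible of it).
- r.mark_of(target, camera): "xy" ([column, row] in pixels: a listed point, or the origin of a listed thing).
The state is a dict: "t": time; "joint_pos": joint angles; "dq": joint speeds; "joint_torque": joint torques, N m; "tool_pos": TCP position; "eef_rot": TCP orientation; "force": force on the tool from outside, world axes, zero at the start; "wrist_torque": the same for the moment, N m; "finger_gap": opening from 0.0 (shut) to 1.0 (fully open).
Only numpy, scipy, OpenCV 4.12 (cv2) and the standard library are available. Lean on these libraries where they do the work, as an engineer would, in place of code of your own. Each camera call takes 0.05 s, during which the arm holds its last target.

## Working session

There is one attempt and no reset: what is moved stays moved. The work goes in short steps, Python scripts to look and compute and a tool call to move; the robot and the scene stay as the last step left them, time stands still between calls to the robot, and variables do not carry over. Pictures are saved under pics/ and viewed, and the job is handed in when it is done.

Besides the shell and the picture viewer there is one more tool, called after ">>>" as name(argument=value, ...), one argument or row to a line, values as JSON. move_arm: Moves the arm, as the interface text tells. Its arguments: {"type":"object","properties":{"series":{"type":"array"},"fingers":{"type":"number"},"newtons":{"type":"number"}},"required":["series"]}

```bash
ls; mkdir -p pics
cat > h.py <<'E'
import numpy as np, cv2
from station import r
def px2w(name,uv,depth=None,z=None):
    c=r.get_calibration(name); f=200/np.tan(np.radians(c['fov_y'])/2); T=np.array(c['world_from_camera'])
    d=np.array([(uv[0]-c['cx'])/f,-(uv[1]-c['cy'])/f,-1.])
    if depth is not None: p=d*depth; return T[:3,:3]@p+T[:3,3]
    D=T[:3,:3]@d; s=(z-T[2,3])/D[2]; return T[:3,3]+s*D
E
python3 - <<'E'
from h import *
s=r.get_state();print(s)
for n in ("scene","top"):
    im,d=r.get_image(n);cv2.imwrite(f"pics/{n}0.png",im[:,:,::-1]);np.savez(f"{n}0.npz",im=im,d=d);c=r.get_calibration(n);print(n,c)
    for t in ("blue_unit","blue_well","blue_pocket","blue_key_top","yellow_unit","yellow_pocket"):
        print(t,[(m['p'],m['xy']) for m in r.mark_of(t,n)][:3])
E
```

```text
pics
{'t': 0.0, 'joint_pos': array([ 5.91003594e+01,  1.76215366e+01,  8.63825158e+01,  4.22075932e-04,
        7.61132413e+01, -4.21320884e+00]), 'dq': array([ 0.02830971, -0.00050964,  0.02743918,  0.03303738,  0.01292453,
       -0.0530084 ]), 'joint_torque': array([ 1.43675905e-03, -4.57534039e+01, -2.51916039e+01,  2.97798788e-04,
        1.32682690e-02, -4.66097219e-06]), 'tool_pos': array([0.25798992, 0.5132554 , 0.30299719]), 'eef_rot': array([[ 4.49107933e-01, -1.05742675e-03, -8.93476886e-01],
       [ 8.93475180e-01, -1.75293089e-03,  4.49109151e-01],
       [-2.04110326e-03, -9.99997905e-01,  1.57529388e-04]]), 'force': array([ 0.76333715, -0.03935257,  1.01491478]), 'wrist_torque': array([-0.02098518,  0.00031062, -0.03721495]), 'finger_gap': 0.9995443018749399}
scene {'fov_y': 46.75504622339872, 'cx': 318.5385535197503, 'cy': 201.90178625604574, 'world_from_camera': array([[-0.87456697,  0.25978474, -0.40944413,  0.08393002],
       [-0.48466926, -0.4946281 ,  0.72141441,  1.1024151 ],
       [-0.01511011,  0.8293702 ,  0.55849508,  0.63829127],
       [ 0.        ,  0.        ,  0.        ,  1.        ]])}
blue_unit [(0.93, [366.8, 194.5])]
blue_well [(0.7, [368.2, 163.7])]
blue_pocket []
blue_key_top []
yellow_unit []
yellow_pocket []
top {'fov_y': 48.54451313137216, 'cx': 321.20300530674433, 'cy': 198.74754617573072, 'world_from_camera': array([[-0.02480644,  0.99665861, -0.07782195,  0.43566652],
       [-0.99965374, -0.02404671,  0.01068456,  0.35259817],
       [ 0.0087775 ,  0.07806005,  0.99691002,  0.97183731],
       [ 0.        ,  0.        ,  0.        ,  1.        ]])}
blue_unit [(0.71, [391.9, 218.1])]
blue_well [(0.8, [421.9, 212.0])]
blue_pocket [(0.79, [415.0, 210.3])]
blue_key_top []
yellow_unit [(0.83, [288.4, 203.1]), (0.25, [392.6, 216.4])]
yellow_pocket [(0.68, [304.0, 198.4]), (0.51, [394.7, 213.6]), (0.34, [287.6, 202.6])]
```

View pics/scene0.png

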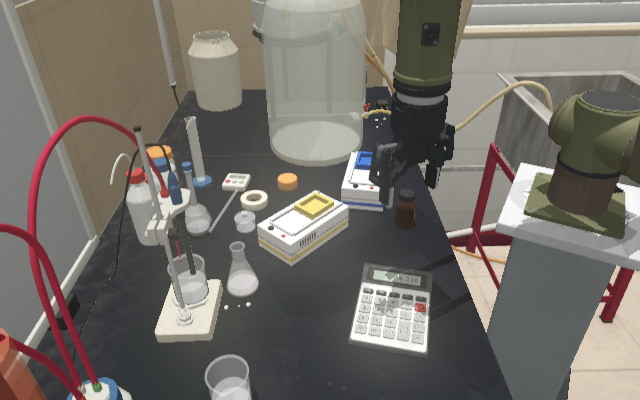

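View pics/top0.png

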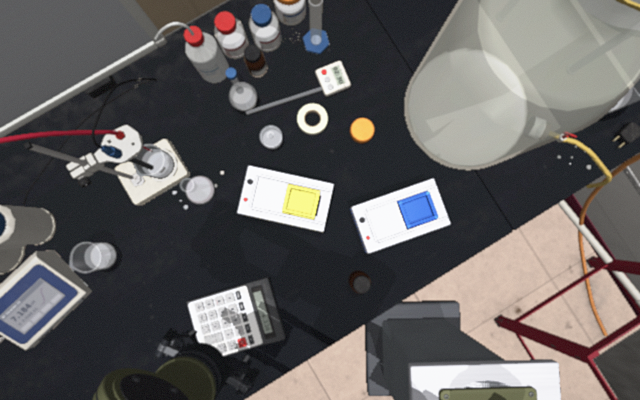

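The scene picture shows the blue unit at about (365,180), partly behind the gripper, with the yellow unit at (303,225). The top picture shows the blue unit clear at about (401,216), with its lamp and fuse cap to the left at (364,235). The brown dropper stands at (360,282) and the big jar is to the upper right.

Run:
```python
from h import *
z=np.load("top0.npz");im,d=z['im'],z['d']
cv2.imwrite("pics/topz.png",cv2.resize(im[130:310,330:510,::-1],None,fx=3.3,fy=3.3,interpolation=cv2.INTER_CUBIC))
c=r.get_calibration("top"); f=200/np.tan(np.radians(c['fov_y'])/2); T=np.array(c['world_from_camera'])
v,u=np.mgrid[:400,:640]
P=np.stack([(u-c['cx'])/f,-(v-c['cy'])/f,-np.ones_like(u)],-1)*d[...,None]
W=P@T[:3,:3].T+T[:3,3]
np.save("Wtop.npy",W)
roi=np.zeros((400,640),bool);roi[170:262,340:460]=1
top=roi&(W[...,2]>0.045)&(W[...,2]<0.09)
print("z of white top",np.median(W[...,2][top]))
hsv=cv2.cvtColor(im,cv2.COLOR_RGB2HSV)
blue=roi&(hsv[...,0]>100)&(hsv[...,0]<130)&(hsv[...,1]>150)&(hsv[...,2]>60)
for n,m,zz in (("case",top,0.06),("blue",blue,None)):
    n_,lab,st,_=cv2.connectedComponentsWithStats(m.astype(np.uint8)); k=1+np.argmax(st[1:,4]); mm=lab==k
    ys,xs=np.nonzero(mm)
    for h in ((0.06,) if zz else (0.063,0.075)):
        p=np.array([px2w("top",(a,b),z=h)[:2] for a,b in zip(xs,ys)])
        rc=cv2.minAreaRect((p*1000).astype(np.float32)); print(n,h,rc,p.mean(0),st[k])
for (a,b) in ((418,210),(412,205),(380,225),(440,195),(360,282),(470,120),(405,195),(432,205),(430,90)): print((a,b),W[b,a])
for t in ("blue_unit","yellow_unit","dropper","cap"):
    for m in r.mark_of(t,"top")[:2]: print(t,m['p'],px2w("top",m['xy'],z=0))
for t,h in (("blue_well",.06),("blue_pocket",.0645)):
    for m in r.mark_of(t,"top")[:1]: print(t,m['p'],px2w("top",m['xy'],z=h))
```

```text
z of white top 0.06188431875214062Traceback (most recent call last):
  File "<stdin>", line 18, in <module>
  File "h.py", line 4, in px2w
    c=r.get_calibration(name); f=200/np.tan(np.radians(c['fov_y'])/2); T=np.array(c['world_from_camera'])
ValueError: time passes only in moves, steps and waits
```

View pics/topz.png

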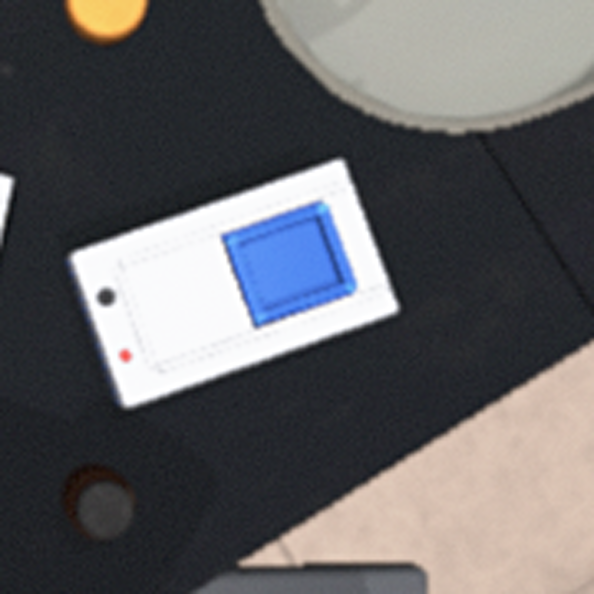

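The zoomed view shows the pocket nearly over the well end. The lamp and fuse cap are at the left end.

```bash
sed -i 's/^def px2w/_C={}\ndef cal(n):\n    if n not in _C: _C[n]=r.get_calibration(n)\n    return _C[n]\ndef px2w/; s/c=r.get_calibration(name)/c=cal(name)/' h.py
python3 - <<'E'
from h import *
z=np.load("top0.npz");im,d=z['im'],z['d']
W=np.load("Wtop.npy")
roi=np.zeros((400,640),bool);roi[170:262,340:460]=1
top=roi&(W[...,2]>0.045)&(W[...,2]<0.09)
hsv=cv2.cvtColor(im,cv2.COLOR_RGB2HSV)
blue=roi&(hsv[...,0]>100)&(hsv[...,0]<130)&(hsv[...,1]>150)&(hsv[...,2]>60)
for n,m,zz in (("case",top,0.06),("blue",blue,None)):
    n_,lab,st,_=cv2.connectedComponentsWithStats(m.astype(np.uint8)); k=1+np.argmax(st[1:,4]); mm=lab==k
    ys,xs=np.nonzero(mm)
    for h in ((0.06,) if zz else (0.063,0.075)):
        p=np.array([px2w("top",(a,b),z=h)[:2] for a,b in zip(xs,ys)])
        rc=cv2.minAreaRect((p*1000).astype(np.float32)); print(n,h,rc,p.mean(0),st[k])
for (a,b) in ((418,210),(412,205),(380,225),(440,195),(360,282),(470,120),(405,195),(432,205),(430,90)): print((a,b),W[b,a])
for t in ("blue_unit","yellow_unit","dropper","cap"):
    for m in r.mark_of(t,"top")[:2]: print(t,m['p'],px2w("top",m['xy'],z=0))
for t,h in (("blue_well",.06),("blue_pocket",.0645)):
    for m in r.mark_of(t,"top")[:1]: print(t,m['p'],px2w("top",m['xy'],z=h))
print("lamp,fuse",px2w("top",(330+125/3.3,130+355/3.3),z=.061),px2w("top",(330+106/3.3,130+297/3.3),z=.063))
print(r.get_state()['t'])
E
```

```text
case 0.06 ((469.8833312988281, 180.47015380859375), (101.49734497070312, 181.75013732910156), 17.816076278686523) [0.46901504 0.18068155] [ 352  178   99   75 4273]
blue 0.063 ((479.89703369140625, 145.80593872070312), (58.53974914550781, 66.81705474853516), 17.641494750976562) [0.47964531 0.14570393] [398 192  39  36 907]
blue 0.075 ((479.3130187988281, 148.53634643554688), (57.76681137084961, 65.93482208251953), 17.6414852142334) [0.47906462 0.14843569] [398 192  39  36 907]
(418, 210) [0.47856835 0.14479595 0.06415439]
(412, 205) [0.48886473 0.15773505 0.06889617]
(380, 225) [0.44981753 0.22349189 0.06091447]
(440, 195) [0.51341235 0.0804415  0.0010753 ]
(360, 282) [0.33792931 0.27048514 0.0852341 ]
(470, 120) [0.60612725 0.11029606 0.29395037]
(405, 195) [0.50988498 0.17081399 0.06673258]
(432, 205) [0.48745603 0.11866119 0.07608393]
(430, 90) [0.67777379 0.15208736 0.22461087]
blue_unit 0.71 [0.46522313 0.18820031 0.        ]
yellow_unit 0.83 [0.50368861 0.41439958 0.        ]
yellow_unit 0.25 [0.46891204 0.18652364 0.        ]
dropper 0.73 [0.32836939 0.26454978 0.        ]
dropper 0.59 [0.51010319 0.37914382 0.        ]
cap 0.96 [0.66159356 0.25204832 0.        ]
cap 0.67 [0.51371311 0.38258052 0.        ]
blue_well 0.8 [0.47444403 0.13596421 0.06      ]
blue_pocket 0.79 [0.47808642 0.15106628 0.0645    ]
lamp,fuse [0.42472994 0.24925312 0.061     ] [0.46091456 0.2601024  0.063     ]
1.0
```

Run:
```python
from h import *
W=np.load("Wtop.npy")
q=W.reshape(-1,3); y=np.array([-.3057,.952]); w=np.array([.4838,.1377])
for nm,c in (("shut",w),("open",w+.085*y)):
    dd=np.linalg.norm(q[:,:2]-c,axis=1)
    m=(q[:,2]>.1)&(q[:,2]<.6)&(q[:,1]>-.1)&(q[:,1]<.5)&(q[:,0]>.2)
    i=np.argsort(np.where(m,dd,9))[:400:60]; print(nm,np.c_[q[i],dd[i]].round(3))
```

```text
shut [[0.582 0.082 0.128 0.113]
 [0.585 0.086 0.3   0.114]
 [0.583 0.081 0.236 0.114]
 [0.583 0.081 0.288 0.114]
 [0.583 0.082 0.293 0.114]
 [0.584 0.082 0.264 0.114]
 [0.583 0.081 0.266 0.115]]
open [[0.592 0.099 0.174 0.18 ]
 [0.597 0.103 0.257 0.181]
 [0.601 0.107 0.302 0.181]
 [0.596 0.101 0.255 0.182]
 [0.592 0.096 0.286 0.182]
 [0.589 0.092 0.285 0.182]
 [0.6   0.105 0.244 0.182]]
```

>>> move_arm(
  series=[
    {"translation": [-0.3,0,-0.5],"delta_rot": [0,0,0]},
    {"translation": [-0.5,0,-0.8],"delta_rot": [0,0,0]},
    {"translation": [-0.5,0,-0.8],"delta_rot": [0,0,0]},
    {"translation": [-0.5,0,-0.8],"delta_rot": [0,0,0]},
    {"translation": [-0.5,0,-0.8],"delta_rot": [0,0,0]},
    {"translation": [-0.5,0,-0.8],"delta_rot": [0,0,0]},
    {"translation": [-0.5,0,-0.8],"delta_rot": [0,0,0]},
    {"translation": [-0.5,0,-0.8],"delta_rot": [0,0,0]},
    {"translation": [-0.5,0,-0.8],"delta_rot": [0,0,0]},
    {"translation": [-0.5,0,-0.8],"delta_rot": [0,0,0]},
  ],
  fingers=1,
  newtons=60,
)

```text
t: 1.83
tool_pos: [0.4005, 0.2801, 0.3041]
eef_rot: [[0.449, 0.0, -0.894], [0.894, 0.0, 0.449], [0.0, -1.0, -0.0]]
force: [1.4, 0.3, 0.2]
finger_gap: -0.002
```

>>> move_arm(
  series=[
    {"translation": [0,0,0],"delta_rot": [0,-0.12,0]},
    {"translation": [0,0,0],"delta_rot": [0,-0.12,0]},
    {"translation": [0,0,0],"delta_rot": [0,-0.12,0]},
    {"translation": [0,0,0],"delta_rot": [0,-0.12,0]},
    {"translation": [0,0,0],"delta_rot": [0,-0.12,0]},
    {"translation": [0,0,0],"delta_rot": [0,-0.12,0]},
    {"translation": [0,0,0],"delta_rot": [0,-0.057,0]},
    {"translation": [-0.8,0,-0.2],"delta_rot": [0,0,0]},
    {"translation": [-0.8,0,-0.2],"delta_rot": [0,0,0]},
    {"translation": [-0.8,0,-0.2],"delta_rot": [0,0,0]},
  ],
)

```text
t: 2.67
tool_pos: [0.4394, 0.2179, 0.3041]
eef_rot: [[-0.308, 0.0, -0.951], [0.951, 0.0, -0.308], [-0.0, -1.0, -0.0]]
force: [-0.0, 0.8, 0.3]
finger_gap: 0.004
```

Run:
```python
from h import *
im,d=r.get_image("scene");cv2.imwrite("pics/scene1.png",cv2.resize(im[100:260,260:460,::-1],None,fx=3.5,fy=3.5,interpolation=cv2.INTER_CUBIC));np.savez("scene1.npz",im=im,d=d)
s=r.get_state();print(s['t'],s['tool_pos'],s['eef_rot'].round(4),s['joint_pos'].round(1),s['force'])
```

```text
2.7167 [0.44184604 0.21463239 0.30409255] [[-0.306   0.0029 -0.952 ]
 [ 0.952  -0.0035 -0.306 ]
 [-0.0042 -1.     -0.0017]] [ 21.1  10.8  95.9  -0.3  73.2 -86.6] [ 2.72279258 -2.26568001 -0.81490662]
```

View pics/scene1.png

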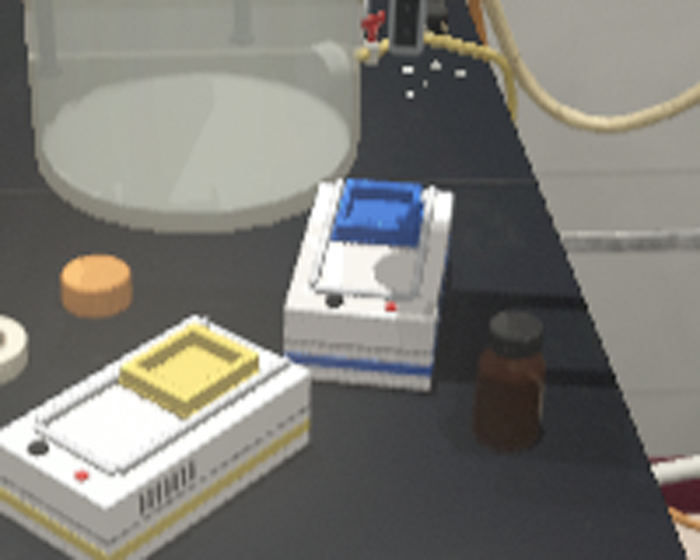

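The scene view is now clear. The blue pocket is centred at about (368,160) in the full picture, the lamp and fuse cap face the camera, and the dropper is off to the right at (407,208). I'll cross-check the position from this view.

Run:
```python
from h import *
z=np.load("scene1.npz");im,d=z['im'],z['d']
c=cal("scene"); f=200/np.tan(np.radians(c['fov_y'])/2); T=np.array(c['world_from_camera'])
v,u=np.mgrid[:400,:640]
W=(np.stack([(u-c['cx'])/f,-(v-c['cy'])/f,-np.ones_like(u)],-1)*d[...,None])@T[:3,:3].T+T[:3,3]
R=lambda a,b:(260+a/3.5,100+b/3.5)
print("lamp",px2w("scene",R(390,307),z=.061),"fuse",px2w("scene",R(334,300),z=.063))
w=np.array([.4838,.1377]);yy=np.array([-.3057,.952]);xx=np.array([.952,.3057])
hsv=cv2.cvtColor(im,cv2.COLOR_RGB2HSV)
b=np.zeros((400,640),bool);b[148:172,352:384]=1
b&=(hsv[...,0]>100)&(hsv[...,0]<130)&(hsv[...,1]>130)
P=W[b]; fl=P[(P[:,2]<.0695)&(P[:,2]>.055)]; rim=P[(P[:,2]>.0715)&(P[:,2]<.085)]
for n,p in (("all",P),("rim",rim),("floor",fl)):
    q=p[:,:2]-w; print(n,len(p),"ux",np.percentile(q@xx,[2,50,98]).round(4),"uy",np.percentile(q@yy,[2,50,98]).round(4),"z",np.median(p[:,2]))
i=r.mark_of("blue_pocket","scene");print([(m['p'],m['xy'],px2w("scene",m['xy'],z=.0645)) for m in i[:2]])
Wt=np.load("Wtop.npy");im0=np.load("top0.npz")['im'];hsv=cv2.cvtColor(im0,cv2.COLOR_RGB2HSV)
b=np.zeros((400,640),bool);b[185:235,390:445]=1
b&=(hsv[...,0]>100)&(hsv[...,0]<130)&(hsv[...,1]>130);P=Wt[b];fl=P[P[:,2]<.068];rim=P[P[:,2]>.0725]
for n,p in (("top all",P),("rim",rim),("floor",fl)):
    q=p[:,:2]-w; print(n,len(p),"ux",np.percentile(q@xx,[2,50,98]).round(4),"uy",np.percentile(q@yy,[2,50,98]).round(4),"z",np.median(p[:,2]))
print(r.get_state()['tool_pos'])
```

```text
lamp [0.42659172 0.24748748 0.061     ] fuse [0.46205152 0.25970658 0.063     ]
all 354 ux [-0.0285 -0.0037  0.0259] uy [-0.0234  0.0032  0.0442] z 0.07291216598360128
rim 185 ux [-0.0276 -0.0037  0.0262] uy [-0.0251  0.0112  0.0443] z 0.07770300410469433
floor 145 ux [-0.0294 -0.0034  0.0231] uy [-0.0179  0.001   0.0438] z 0.06668390750464415
[(0.58, [368.1, 161.9], array([0.48127872, 0.14364746, 0.0645    ]))]
top all 940 ux [-0.0294 -0.0011  0.0271] uy [-0.0199  0.0102  0.0438] z 0.06683257121747921
rim 359 ux [-0.0282 -0.0008  0.0267] uy [-0.0208  0.0177  0.0443] z 0.0768077692548248
floor 530 ux [-0.0299 -0.0012  0.0277] uy [-0.0158  0.0091  0.033 ] z 0.0651063618010354
[0.44082373 0.21621589 0.30407638]
```

>>> move_arm(
  series=[
    {"translation": [-0.8,0,-0.2],"delta_rot": [0,0,0]},
    {"translation": [-0.9,0,-0.2],"delta_rot": [0,0,0]},
    {"translation": [-0.9,0,-0.13],"delta_rot": [0,0,0]},
    {"translation": [0,0.5,0],"delta_rot": [0,0,0]},
    {"translation": [0,0.7,0],"delta_rot": [0,0,0]},
    {"translation": [0,0.8,0],"delta_rot": [0,0,0]},
    {"translation": [0,0.8,0],"delta_rot": [0,0,0]},
    {"translation": [0,0.6,0],"delta_rot": [0,0,0]},
    {"translation": [0,0.3,0],"delta_rot": [0,0,0]},
    {"translation": [0,0,0],"delta_rot": [0,0,0]},
  ],
)

```text
t: 3.6
tool_pos: [0.4767, 0.1491, 0.191]
eef_rot: [[-0.306, -0.005, -0.952], [0.952, -0.001, -0.306], [0.001, -1.0, 0.005]]
force: [-1.1, 0.8, -0.1]
finger_gap: -0.002
```

Run:
```python
from h import *
im,d=r.get_image("scene");cv2.imwrite("pics/scene2.png",cv2.resize(im[60:260,260:460,::-1],None,fx=3,fy=3,interpolation=cv2.INTER_CUBIC));np.savez("scene2.npz",im=im,d=d)
s=r.get_state();print(s['t'],s['tool_pos'],s['eef_rot'].round(4),s['force'])
c=cal("scene"); f=200/np.tan(np.radians(c['fov_y'])/2); T=np.array(c['world_from_camera'])
p=s['tool_pos']+s['eef_rot']@np.array([0,.073,0]); q=T[:3,:3].T@(p-T[:3,3]); u,v=c['cx']+f*q[0]/-q[2],c['cy']-f*q[1]/-q[2]
print("predicted tip px",u,v,"zoom",(u-260)*3,(v-60)*3)
```

```text
3.65 [0.47766433 0.14921675 0.19233086] [[-3.065e-01 -2.100e-03 -9.519e-01]
 [ 9.519e-01 -2.000e-04 -3.065e-01]
 [ 4.000e-04 -1.000e+00  2.000e-03]] [-0.13821439 -0.79507321  0.19568485]
predicted tip px 369.5820672950636 143.6643421925758 zoom 328.7462018851908 250.99302657772736
```

View pics/scene2.png

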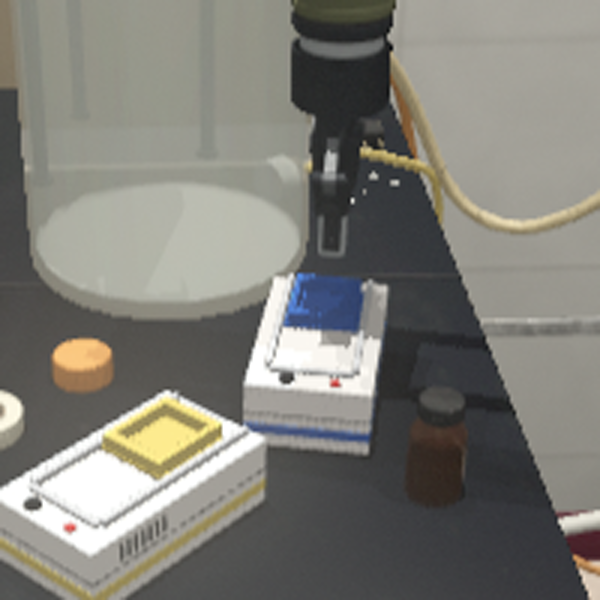

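The fingertips show at about (332,256) in the zoomed picture, which matches the 73 mm prediction. Next I go down into the pocket.

>>> move_arm(
  series=[
    {"translation": [-0.1,0.3,-0.04],"delta_rot": [0,0,0]},
    {"translation": [0,0.4,0],"delta_rot": [0,0,0]},
    {"translation": [0,0.3,0],"delta_rot": [0,0,0]},
    {"translation": [0,0.2,0],"delta_rot": [0,0,0]},
    {"translation": [0,0.15,0],"delta_rot": [0,0,0]},
    {"translation": [0,0.12,0],"delta_rot": [0,0,0]},
    {"translation": [0,0.1,0],"delta_rot": [0,0,0]},
    {"translation": [0,0.08,0],"delta_rot": [0,0,0]},
    {"translation": [0,0,0],"delta_rot": [0,0,0]},
    {"translation": [0,0,0],"delta_rot": [0,0,0]},
  ],
)

```text
t: 4.48
tool_pos: [0.4803, 0.1464, 0.1434]
eef_rot: [[-0.306, 0.0, -0.952], [0.952, 0.0, -0.306], [0.0, -1.0, -0.0]]
force: [-0.2, -0.0, -0.1]
finger_gap: 0.004
```

Run:
```python
from h import *
im,d=r.get_image("scene");cv2.imwrite("pics/scene3.png",cv2.resize(im[100:230,300:450,::-1],None,fx=4,fy=4,interpolation=cv2.INTER_CUBIC))
im,d=r.get_image("top");cv2.imwrite("pics/top3.png",cv2.resize(im[150:290,340:480,::-1],None,fx=4,fy=4,interpolation=cv2.INTER_CUBIC))
s=r.get_state();print(s['t'],s['tool_pos'],s['eef_rot'].round(4),s['force'],s['wrist_torque'])
```

```text
4.5833 [0.48044776 0.14647983 0.14363996] [[-3.063e-01  5.000e-04 -9.520e-01]
 [ 9.520e-01  1.000e-04 -3.063e-01]
 [-1.000e-04 -1.000e+00 -5.000e-04]] [ 0.47195343 -0.15459494 -0.19670122] [0.0399867  0.05306827 0.02297696]
```

View pics/scene3.png

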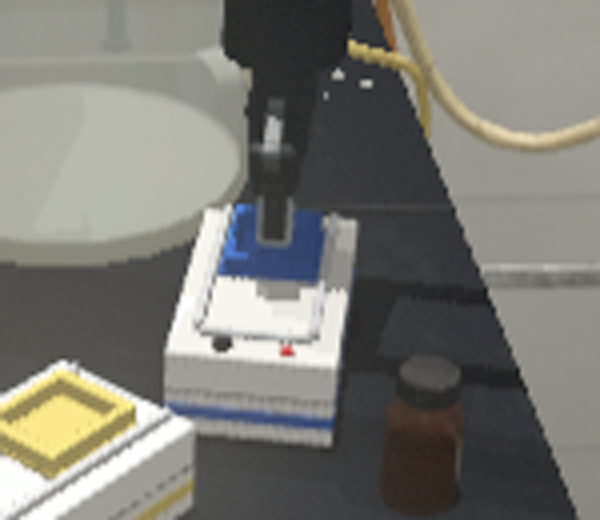

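View pics/top3.png

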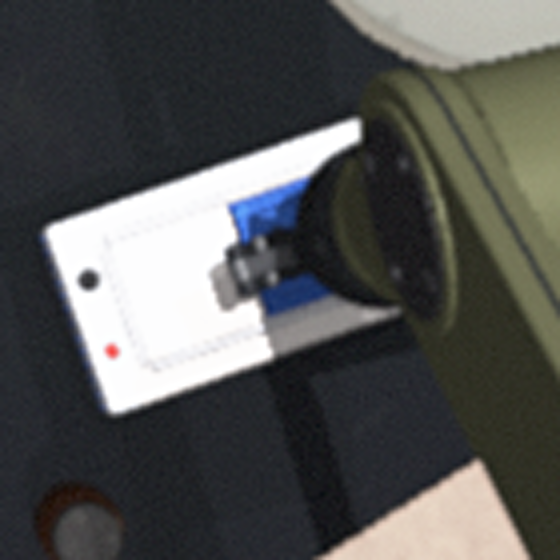

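Both views show the tips inside the pocket, standing just below the rim. I go 2 mm deeper and start a slow push toward the lamp end.

>>> move_arm(
  series=[
    {"translation": [0,0.07,0],"delta_rot": [0,0,0]},
    {"translation": [0.15,0,0],"delta_rot": [0,0,0]},
    {"translation": [0.15,0,0],"delta_rot": [0,0,0]},
    {"translation": [0.12,0,0],"delta_rot": [0,0,0]},
    {"translation": [0.12,0,0],"delta_rot": [0,0,0]},
    {"translation": [0.12,0,0],"delta_rot": [0,0,0]},
    {"translation": [0.12,0,0],"delta_rot": [0,0,0]},
    {"translation": [0.12,0,0],"delta_rot": [0,0,0]},
    {"translation": [0.12,0,0],"delta_rot": [0,0,0]},
    {"translation": [0.12,0,0],"delta_rot": [0,0,0]},
  ],
)

```text
t: 5.42
tool_pos: [0.4696, 0.1792, 0.1413]
eef_rot: [[-0.306, -0.0, -0.952], [0.952, -0.0, -0.306], [-0.0, -1.0, 0.0]]
force: [0.8, -3.9, -0.6]
finger_gap: 0.001
```

Run:
```python
from h import *
im,d=r.get_image("scene");cv2.imwrite("pics/scene4.png",cv2.resize(im[100:230,300:450,::-1],None,fx=4,fy=4,interpolation=cv2.INTER_CUBIC))
s=r.get_state();print(s['t'],s['tool_pos'],s['eef_rot'].round(4),s['force'],s['wrist_torque'])
w=np.array([.4838,.1377]);yy=np.array([-.306,.952]);xx=np.array([.952,.306]);q=s['tool_pos'][:2]-w;print("tip u",q@xx,q@yy, s['force'][:2]@yy)
```

```text
5.4667 [0.46944531 0.17976206 0.14129356] [[-3.062e-01 -3.000e-04 -9.520e-01]
 [ 9.520e-01  4.000e-04 -3.062e-01]
 [ 4.000e-04 -1.000e+00  1.000e-04]] [-0.15840359 -1.50005112 -0.91159875] [-0.30500759 -0.10369589 -0.01316399]
tip u -0.0007946739440735939 0.0444356170115456 -1.3795771642752594
```

View pics/scene4.png

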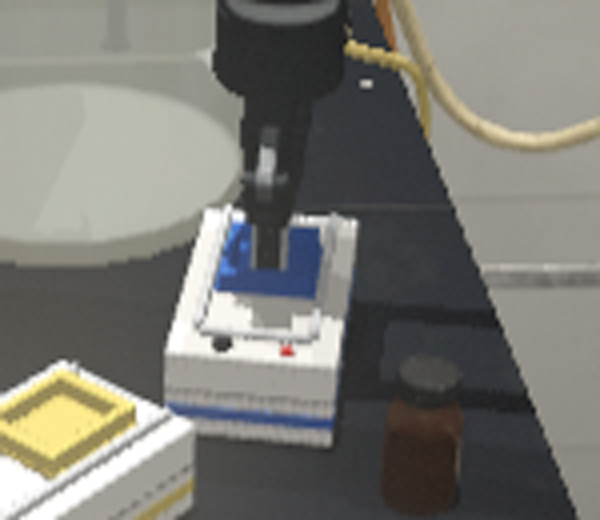

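The shutter is sliding and the unit is still in place. I keep pushing.

>>> move_arm(
  series=[
    {"translation": [0.12,0,0],"delta_rot": [0,0,0]},
    {"translation": [0.12,0,0],"delta_rot": [0,0,0]},
    {"translation": [0.12,0,0],"delta_rot": [0,0,0]},
    {"translation": [0.12,0,0],"delta_rot": [0,0,0]},
    {"translation": [0.12,0,0],"delta_rot": [0,0,0]},
    {"translation": [0.12,0,0],"delta_rot": [0,0,0]},
    {"translation": [0.12,0,0],"delta_rot": [0,0,0]},
    {"translation": [0.12,0,0],"delta_rot": [0,0,0]},
    {"translation": [0.12,0,0],"delta_rot": [0,0,0]},
    {"translation": [0.08,0,0],"delta_rot": [0,0,0]},
  ],
)

```text
t: 6.3
tool_pos: [0.4589, 0.2125, 0.1413]
eef_rot: [[-0.306, -0.0, -0.952], [0.952, 0.0, -0.306], [0.0, -1.0, 0.0]]
force: [0.3, -2.2, -0.4]
finger_gap: 0.003
```

```bash
cat > st.py <<'E'
from h import *
import sys
n=sys.argv[1]
im,d=r.get_image("scene");cv2.imwrite(f"pics/{n}.png",cv2.resize(im[100:230,300:450,::-1],None,fx=4,fy=4,interpolation=cv2.INTER_CUBIC));np.savez(f"{n}.npz",im=im,d=d)
s=r.get_state();print(s['t'],s['tool_pos'],s['eef_rot'].round(4).tolist(),s['force'].round(2),s['wrist_torque'].round(3))
w=np.array([.4838,.1377]);yy=np.array([-.306,.952]);xx=np.array([.952,.306]);q=s['tool_pos'][:2]-w;print("tip ux",q@xx,"uy",q@yy,"Fy", s['force'][:2]@yy)
E
python3 st.py scene5
```

```text
6.35 [0.4587977  0.21283497 0.14127768] [[-0.3063, -0.0003, -0.9519], [0.9519, 0.0004, -0.3063], [0.0005, -1.0, 0.0002]] [-0.88 -1.68 -0.96] [-0.229 -0.036  0.025]
tip ux -0.0008108934884592463 uy 0.07917919404069206 Fy -1.3246800772791423
```

View pics/scene5.png

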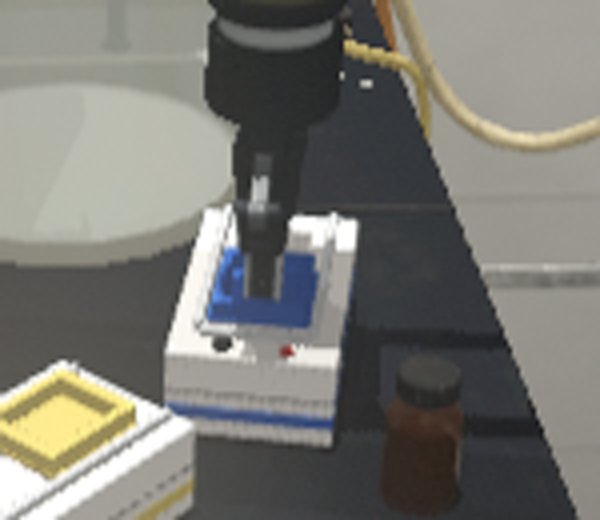

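>>> move_arm(
  series=[
    {"translation": [0.04,0,0],"delta_rot": [0,0,0]},
    {"translation": [0.04,0,0],"delta_rot": [0,0,0]},
    {"translation": [0.04,0,0],"delta_rot": [0,0,0]},
    {"translation": [0.02,0,0],"delta_rot": [0,0,0]},
    {"translation": [0.02,0,0],"delta_rot": [0,0,0]},
    {"translation": [0.02,0,0],"delta_rot": [0,0,0]},
    {"translation": [0,0,0],"delta_rot": [0,0,0]},
    {"translation": [0,0,0],"delta_rot": [0,0,0]},
    {"translation": [0,0,0],"delta_rot": [0,0,0]},
    {"translation": [0,0,0],"delta_rot": [0,0,0]},
  ],
)

```text
t: 7.18
tool_pos: [0.4574, 0.2173, 0.1413]
eef_rot: [[-0.306, -0.0, -0.952], [0.952, 0.0, -0.306], [0.0, -1.0, 0.0]]
force: [-0.2, -1.0, -0.0]
finger_gap: -0.003
```

```bash
python3 st.py scene6
```

```text
7.2333 [0.45748359 0.21731773 0.14133962] [[-0.3061, 0.0001, -0.952], [0.952, 0.0002, -0.3061], [0.0002, -1.0, -0.0001]] [-0.47 -1.35  0.11] [-0.295  0.099  0.037]
tip ux -0.000690199817954429 uy 0.08384890240503881 Fy -1.1434819640936895
```

View pics/scene6.png

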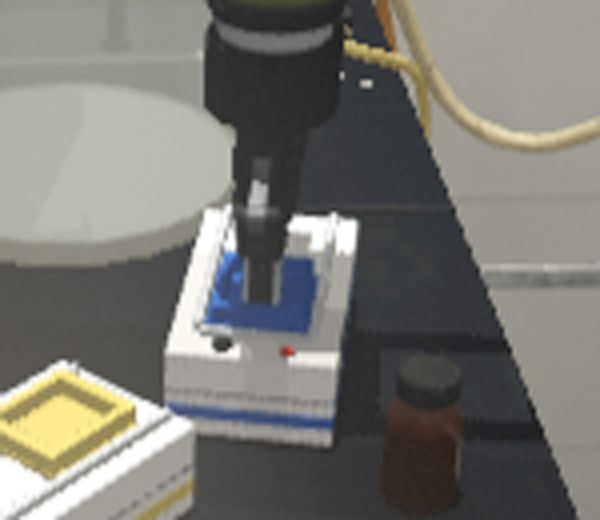

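>>> move_arm(
  series=[
    {"translation": [0.02,0,0],"delta_rot": [0,0,0]},
    {"translation": [0.02,0,0],"delta_rot": [0,0,0]},
    {"translation": [0.02,0,0],"delta_rot": [0,0,0]},
    {"translation": [0.01,0,0],"delta_rot": [0,0,0]},
    {"translation": [0,0,0],"delta_rot": [0,0,0]},
    {"translation": [0,0,0],"delta_rot": [0,0,0]},
    {"translation": [0,0,0],"delta_rot": [0,0,0]},
    {"translation": [0,0,0],"delta_rot": [0,0,0]},
    {"translation": [0,0,0],"delta_rot": [0,0,0]},
    {"translation": [0,0,0],"delta_rot": [0,0,0]},
  ],
)

```text
t: 8.07
tool_pos: [0.457, 0.2186, 0.1413]
eef_rot: [[-0.307, 0.0, -0.952], [0.952, -0.001, -0.307], [-0.001, -1.0, 0.0]]
force: [0.9, -5.5, 0.2]
finger_gap: 0.0
```

```bash
python3 st.py scene7
```

```text
8.1167 [0.45699683 0.21865344 0.14129015] [[-0.3066, 0.0003, -0.9518], [0.9518, -0.0012, -0.3066], [-0.0012, -1.0, 0.0001]] [ 0.88 -5.18  0.86] [-0.83  -0.145 -0.026]
tip ux -0.0007448634280993881 uy 0.08526944768191466 Fy -5.203205854500704
```

There is 5 N of static resistance, so the shutter is on its end stop. I back off, lift and move over the well.

>>> move_arm(
  series=[
    {"translation": [-0.2,0,0],"delta_rot": [0,0,0]},
    {"translation": [-0.15,0,0],"delta_rot": [0,0,0]},
    {"translation": [0,-0.5,0],"delta_rot": [0,0,0]},
    {"translation": [0,-0.7,0],"delta_rot": [0,0,0]},
    {"translation": [-0.3,-0.3,0],"delta_rot": [0,0,0]},
    {"translation": [-0.6,0,0],"delta_rot": [0,0,0]},
    {"translation": [-0.8,0,0],"delta_rot": [0,0,0]},
    {"translation": [-0.6,0,0],"delta_rot": [0,0,0]},
    {"translation": [-0.2,0,0],"delta_rot": [0,0,0]},
    {"translation": [0,0,0],"delta_rot": [0,0,0]},
  ],
)

```text
t: 8.95
tool_pos: [0.4838, 0.1364, 0.1864]
eef_rot: [[-0.304, 0.001, -0.953], [0.953, 0.0, -0.304], [-0.0, -1.0, -0.001]]
force: [-1.0, -0.4, 0.5]
finger_gap: 0.004
```

```bash
python3 st.py scene8
python3 - <<'E'
from h import *
for t in ("blue_well","blue_key_top","blue_pocket"):
    print(t,[(m['p'],m['xy'],px2w("scene",m['xy'],z={"blue_well":.06,"blue_key_top":.04,"blue_pocket":.0645}[t]).round(4)) for m in r.mark_of(t,"scene")[:1]])
im,d=r.get_image("top");cv2.imwrite("pics/top8.png",cv2.resize(im[150:290,340:480,::-1],None,fx=4,fy=4,interpolation=cv2.INTER_CUBIC))
E
```

```text
9.0 [0.48329873 0.13725598 0.18628887] [[-0.3041, 0.0002, -0.9526], [0.9526, 0.0006, -0.3041], [0.0006, -1.0, -0.0004]] [ 0.77  0.77 -0.37] [-0.052 -0.003 -0.025]
tip ux -0.000613076205395502 uy -0.00026931631534317233 Fy 0.4960613494054742
blue_well [(0.92, [367.3, 162.3], array([0.4854, 0.139 , 0.06  ]))]
blue_key_top []
blue_pocket [(0.72, [366.6, 171.7], array([0.4645, 0.1905, 0.0645]))]
```

View pics/scene8.png

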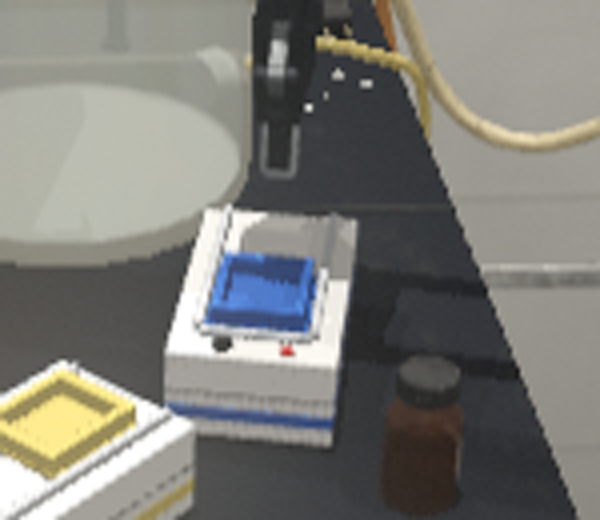

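View pics/top8.png

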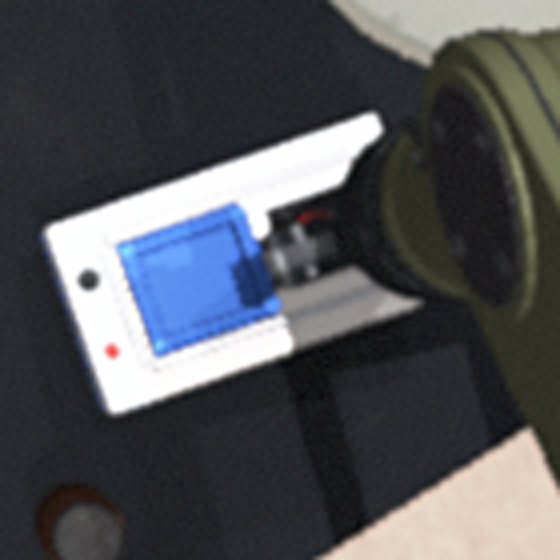

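The shutter is against the far end of its track, the unit hasn't moved, and the red key shows in the well. I go down into the well, stopping just above the key.

>>> move_arm(
  series=[
    {"translation": [0,0.4,0],"delta_rot": [0,0,0]},
    {"translation": [0,0.4,0],"delta_rot": [0,0,0]},
    {"translation": [0,0.4,0],"delta_rot": [0,0,0]},
    {"translation": [0,0.3,0],"delta_rot": [0,0,0]},
    {"translation": [0,0.2,0],"delta_rot": [0,0,0]},
    {"translation": [0,0.2,0],"delta_rot": [0,0,0]},
    {"translation": [0,0.2,0],"delta_rot": [0,0,0]},
    {"translation": [0,0.15,0],"delta_rot": [0,0,0]},
    {"translation": [0,0.1,0],"delta_rot": [0,0,0]},
    {"translation": [0,0,0],"delta_rot": [0,0,0]},
  ],
)

```text
t: 10.03
tool_pos: [0.4828, 0.1378, 0.1153]
eef_rot: [[-0.306, -0.001, -0.952], [0.952, -0.0, -0.306], [0.0, -1.0, 0.001]]
force: [0.2, -0.7, -0.4]
finger_gap: -0.001
```

```bash
python3 st.py scene9
```

```text
10.0833 [0.48295865 0.13782581 0.11564463] [[-0.3061, -0.0004, -0.952], [0.952, -0.0001, -0.3061], [0.0001, -1.0, 0.0004]] [ 0.56  1.06 -0.08] [-0.017 -0.005 -0.013]
tip ux -0.0007624662101342011 uy 0.00037722506100531015 Fy 0.8382511590970816
```

View pics/scene9.png

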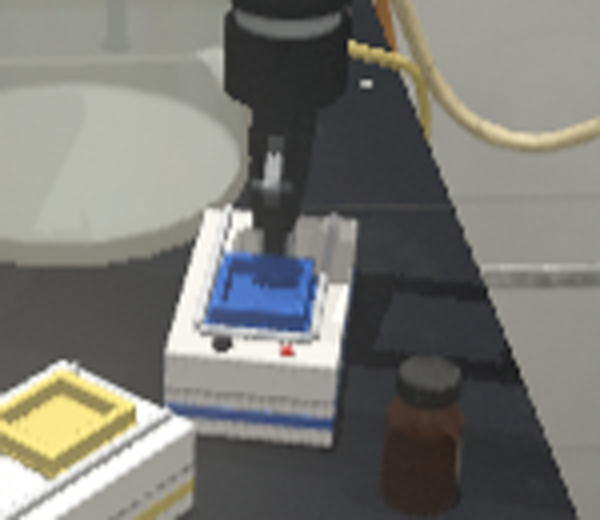

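The tips are inside the well with no contact force, about 2.6 mm above the key. Now I press.

>>> move_arm(
  series=[
    {"translation": [0,0.05,0],"delta_rot": [0,0,0]},
    {"translation": [0,0.05,0],"delta_rot": [0,0,0]},
    {"translation": [0,0.05,0],"delta_rot": [0,0,0]},
    {"translation": [0,0.05,0],"delta_rot": [0,0,0]},
    {"translation": [0,0.05,0],"delta_rot": [0,0,0]},
    {"translation": [0,0.03,0],"delta_rot": [0,0,0]},
    {"translation": [0,0,0],"delta_rot": [0,0,0]},
    {"translation": [0,0,0],"delta_rot": [0,0,0]},
    {"translation": [0,0,0],"delta_rot": [0,0,0]},
    {"translation": [0,0,0],"delta_rot": [0,0,0]},
  ],
)

```text
t: 10.92
tool_pos: [0.4833, 0.1379, 0.1077]
eef_rot: [[-0.306, 0.001, -0.952], [0.952, 0.0, -0.306], [-0.0, -1.0, -0.001]]
force: [0.0, -0.6, 4.9]
finger_gap: 0.002
```

>>> move_arm(
  series=[
    {"translation": [0,0.02,0],"delta_rot": [0,0,0]},
    {"translation": [0,0.02,0],"delta_rot": [0,0,0]},
    {"translation": [0,0.02,0],"delta_rot": [0,0,0]},
    {"translation": [0,0.02,0],"delta_rot": [0,0,0]},
    {"translation": [0,0,0],"delta_rot": [0,0,0]},
    {"translation": [0,0,0],"delta_rot": [0,0,0]},
    {"translation": [0,0,0],"delta_rot": [0,0,0]},
    {"translation": [0,0,0],"delta_rot": [0,0,0]},
    {"translation": [0,0,0],"delta_rot": [0,0,0]},
    {"translation": [0,0,0],"delta_rot": [0,0,0]},
  ],
)

```text
t: 11.75
tool_pos: [0.4833, 0.1379, 0.1065]
eef_rot: [[-0.306, 0.002, -0.952], [0.952, 0.0, -0.306], [-0.0, -1.0, -0.002]]
force: [-3.4, -0.7, 15.9]
finger_gap: -0.001
```

The force is 16 N and the travel has stopped, well above the 6 N spring limit, so the key is fully down. I lift straight out.

>>> move_arm(
  series=[
    {"translation": [0,-0.1,0],"delta_rot": [0,0,0]},
    {"translation": [0,-0.1,0],"delta_rot": [0,0,0]},
    {"translation": [0,-0.2,0],"delta_rot": [0,0,0]},
    {"translation": [0,-0.3,0],"delta_rot": [0,0,0]},
    {"translation": [0,-0.4,0],"delta_rot": [0,0,0]},
    {"translation": [0,-0.5,0],"delta_rot": [0,0,0]},
    {"translation": [0,-0.5,0],"delta_rot": [0,0,0]},
    {"translation": [0,-0.4,0],"delta_rot": [0,0,0]},
    {"translation": [0,-0.15,0],"delta_rot": [0,0,0]},
    {"translation": [0,0,0],"delta_rot": [0,0,0]},
  ],
)

```text
t: 12.58
tool_pos: [0.4836, 0.138, 0.1858]
eef_rot: [[-0.306, 0.002, -0.952], [0.952, 0.001, -0.306], [-0.0, -1.0, -0.002]]
force: [0.1, -0.9, -0.3]
finger_gap: 0.0
```

```bash
python3 st.py scene10;python3 - <<'E'
from h import *
im,d=r.get_image("top");cv2.imwrite("pics/top10.png",cv2.resize(im[150:290,340:480,::-1],None,fx=4,fy=4,interpolation=cv2.INTER_CUBIC))
E
```

```text
12.6333 [0.4830718  0.13787139 0.18490028] [[-0.3062, 0.0009, -0.952], [0.952, 0.0002, -0.3062], [-0.0001, -1.0, -0.0009]] [ 0.26  0.12 -0.97] [-0.009  0.033  0.023]
tip ux -0.0006408028210911046 uy 0.000385997169205785 Fy 0.035979973386614725
```

View pics/top10.png

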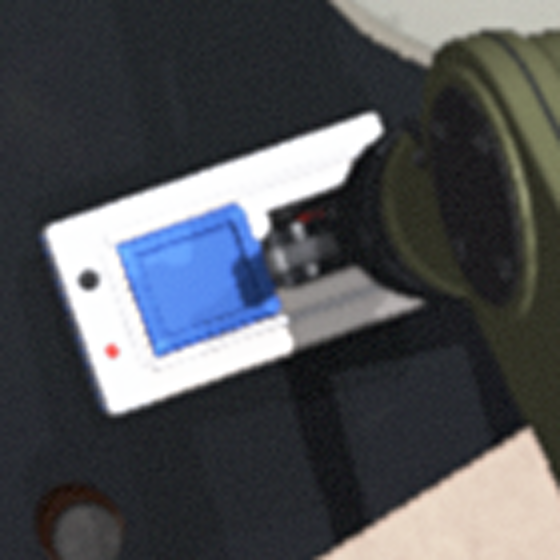

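The unit and shutter are where I left them, and the lamp and fuse cap are at the same pixels as before. Next I go back over to the pocket and down into it.

>>> move_arm(
  series=[
    {"translation": [0.4,0,0],"delta_rot": [0,0,0]},
    {"translation": [0.7,0,0],"delta_rot": [0,0,0]},
    {"translation": [0.7,0,0],"delta_rot": [0,0,0]},
    {"translation": [0.5,0,0],"delta_rot": [0,0,0]},
    {"translation": [0.14,0,0],"delta_rot": [0,0,0]},
    {"translation": [0,0.2,0],"delta_rot": [0,0,0]},
    {"translation": [0,0.3,0],"delta_rot": [0,0,0]},
    {"translation": [0,0.2,0],"delta_rot": [0,0,0]},
    {"translation": [0,0.1,0],"delta_rot": [0,0,0]},
    {"translation": [0,0,0],"delta_rot": [0,0,0]},
  ],
)

```text
t: 13.52
tool_pos: [0.46, 0.2066, 0.1591]
eef_rot: [[-0.305, -0.003, -0.952], [0.952, -0.001, -0.305], [-0.0, -1.0, 0.003]]
force: [0.8, -0.0, -0.1]
finger_gap: 0.007
```

```bash
python3 st.py scene11
```

```text
13.5667 [0.4603643  0.20679285 0.15966894] [[-0.3052, -0.0018, -0.9523], [0.9523, -0.0007, -0.3052], [-0.0001, -1.0, 0.0019]] [ 0.16 -0.61  0.42] [0.028 0.071 0.013]
tip ux -0.0011683756946035161 uy 0.07294771581484752 Fy -0.6294453002304736
```

View pics/scene11.png

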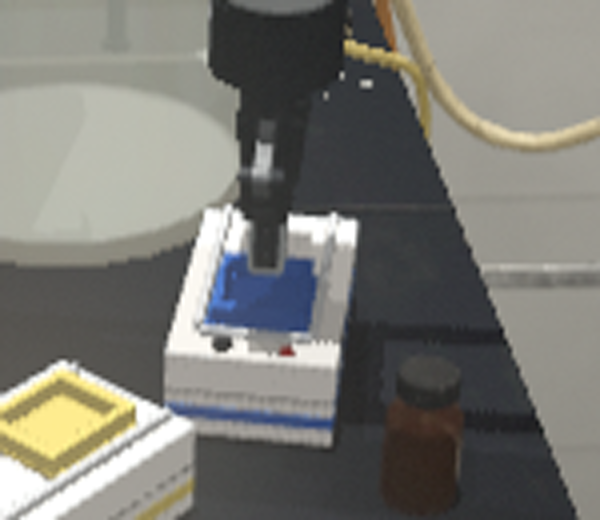

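>>> move_arm(
  series=[
    {"translation": [0,0.2,0],"delta_rot": [0,0,0]},
    {"translation": [0,0.15,0],"delta_rot": [0,0,0]},
    {"translation": [0,0.15,0],"delta_rot": [0,0,0]},
    {"translation": [0,0.11,0],"delta_rot": [0,0,0]},
    {"translation": [0,0,0],"delta_rot": [0,0,0]},
    {"translation": [-0.15,0,0],"delta_rot": [0,0,0]},
    {"translation": [-0.15,0,0],"delta_rot": [0,0,0]},
    {"translation": [-0.12,0,0],"delta_rot": [0,0,0]},
    {"translation": [-0.12,0,0],"delta_rot": [0,0,0]},
    {"translation": [-0.12,0,0],"delta_rot": [0,0,0]},
  ],
)

```text
t: 14.4
tool_pos: [0.467, 0.1885, 0.1426]
eef_rot: [[-0.306, 0.001, -0.952], [0.952, 0.001, -0.306], [0.001, -1.0, -0.001]]
force: [-0.0, 2.0, 3.1]
finger_gap: 0.004
```

```bash
python3 st.py scene12
```

```text
14.45 [0.46717066 0.18810529 0.14258931] [[-0.3056, 0.0008, -0.9521], [0.9522, 0.0004, -0.3056], [0.0001, -1.0, -0.0009]] [-1.51  0.07  1.82] [ 0.017  0.026 -0.058]
tip ux -0.00040711613615256124 uy 0.05307441820625441 Fy 0.5275618802465638
```

View pics/scene12.png

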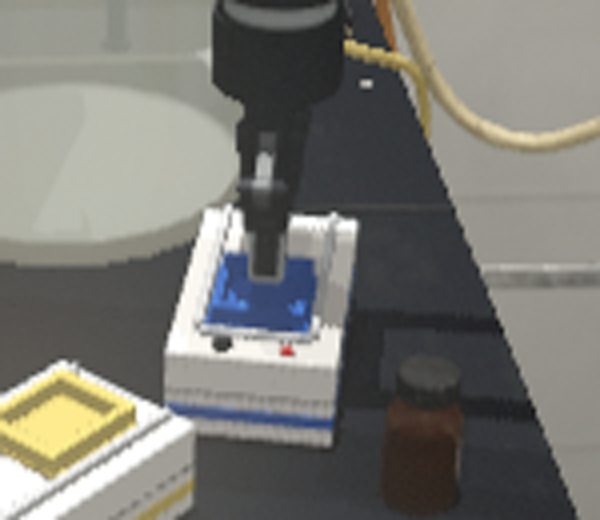

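Run:
```python
from h import *
w=np.array([.4838,.1377]);yy=np.array([-.306,.952]);xx=np.array([.952,.306])
for n in ("scene8","scene11","scene12","scene5"):
    im=np.load(n+".npz")['im'];hsv=cv2.cvtColor(im,cv2.COLOR_RGB2HSV)
    b=np.zeros((400,640),bool);b[148:188,348:386]=1
    b&=(hsv[...,0]>100)&(hsv[...,0]<130)&(hsv[...,1]>130)
    ys,xs=np.nonzero(b); bot=[ys[xs==c].max() for c in range(355,378) if (xs==c).any()]
    tp=[ys[xs==c].min() for c in (354,355,356,357,375,376,377,378) if (xs==c).any()]
    e=px2w("scene",(366,np.median(bot)+.5),z=.063)[:2]-w
    print(n,np.median(bot),np.mean(bot),tp,"front edge uy",e@yy)
s=r.get_state();print(s['tool_pos'],s['force'])
im=np.load("scene12.npz")['im'];cv2.imwrite("pics/z12.png",cv2.resize(im[145:190,345:390,::-1],None,fx=12,fy=12,interpolation=cv2.INTER_CUBIC))
im,d=r.get_image("top");cv2.imwrite("pics/top12.png",cv2.resize(im[150:290,340:480,::-1],None,fx=4,fy=4,interpolation=cv2.INTER_CUBIC))
```

```text
scene8 181.0 179.65217391304347 [np.int64(169), np.int64(167), np.int64(164), np.int64(164), np.int64(165), np.int64(165), np.int64(165), np.int64(170)] front edge uy 0.09978775658546439
scene11 177.0 176.56521739130434 [np.int64(169), np.int64(167), np.int64(164), np.int64(164), np.int64(165), np.int64(165), np.int64(166), np.int64(170)] front edge uy 0.08141772192230307
scene12 178.0 178.875 [np.int64(169), np.int64(167), np.int64(166), np.int64(164), np.int64(165), np.int64(165), np.int64(165), np.int64(170)] front edge uy 0.08605789977458701
scene5 179.0 177.47058823529412 [np.int64(169), np.int64(166), np.int64(163), np.int64(163), np.int64(164), np.int64(164), np.int64(164), np.int64(169)] front edge uy 0.09066607901846635
[0.46717066 0.18810529 0.14258931] [-1.51431368  0.06741796  1.82467475]
```

View pics/z12.png

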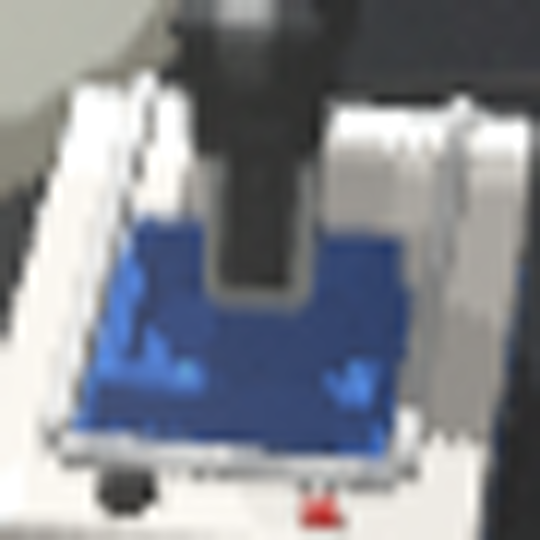

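View pics/top12.png

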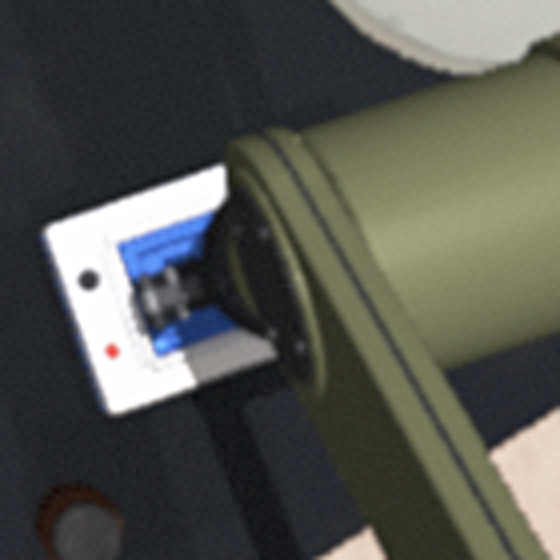

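Run:
```python
from h import *
w=np.array([.4838,.1377]);yy=np.array([-.306,.952]);xx=np.array([.952,.306])
c=cal("scene"); f=200/np.tan(np.radians(c['fov_y'])/2); T=np.array(c['world_from_camera'])
v,u=np.mgrid[:400,:640]
print(r.get_state()['tool_pos'])
for n,cols,rows in (("scene8",370,range(128,150,2)),("scene12",366,range(150,186,2)),("scene7",365,range(156,186,2)),("scene11",366,range(150,170,2))):
    d=np.load(n+".npz")['d'];W=(np.stack([(u-c['cx'])/f,-(v-c['cy'])/f,-np.ones_like(u)],-1)*d[...,None])@T[:3,:3].T+T[:3,3]
    print(n)
    for rr in rows:
        p=W[rr,cols];q=p[:2]-w;print("  ",rr,"uy %.4f ux %.4f z %.4f"%(q@yy,q@xx,p[2]))
```

```text
[0.46714712 0.18815906 0.14259806]
scene8
   128 uy 0.0297 ux -0.0029 z 0.1690
   130 uy 0.0301 ux -0.0032 z 0.1641
   132 uy 0.0088 ux -0.0017 z 0.1488
   134 uy 0.0107 ux -0.0021 z 0.1443
   136 uy 0.0138 ux -0.0026 z 0.1405
   138 uy 0.0117 ux -0.0027 z 0.1342
   140 uy 0.0108 ux -0.0029 z 0.1283
   142 uy 0.0038 ux -0.0025 z 0.1194
   144 uy -0.2220 ux 0.0152 z -0.0003
   146 uy -0.2081 ux 0.0138 z 0.0001
   148 uy -0.1886 ux 0.0119 z 0.0035
scene12
   150 uy 0.1104 ux -0.0030 z 0.1521
   152 uy 0.1037 ux -0.0027 z 0.1436
   154 uy 0.0976 ux -0.0023 z 0.1352
   156 uy 0.0846 ux -0.0014 z 0.1230
   158 uy 0.0619 ux 0.0003 z 0.1054
   160 uy 0.0649 ux -0.0001 z 0.1016
   162 uy 0.0651 ux -0.0004 z 0.0963
   164 uy 0.0639 ux -0.0005 z 0.0902
   166 uy 0.0638 ux -0.0007 z 0.0846
   168 uy 0.0639 ux -0.0010 z 0.0791
   170 uy 0.0531 ux -0.0003 z 0.0674
   172 uy 0.0576 ux -0.0009 z 0.0643
   174 uy 0.0707 ux -0.0023 z 0.0664
   176 uy 0.1017 ux -0.0052 z 0.0792
   178 uy 0.1042 ux -0.0056 z 0.0753
   180 uy 0.1031 ux -0.0057 z 0.0692
   182 uy 0.1099 ux -0.0066 z 0.0678
   184 uy 0.11
[... 261 characters left out ...]
 0.0966 ux -0.0015 z 0.0977
   170 uy 0.0962 ux -0.0017 z 0.0921
   172 uy 0.0922 ux -0.0015 z 0.0843
   174 uy 0.0971 ux -0.0022 z 0.0817
   176 uy 0.0974 ux -0.0024 z 0.0765
   178 uy 0.1063 ux -0.0034 z 0.0763
   180 uy 0.1064 ux -0.0037 z 0.0709
   182 uy 0.1088 ux -0.0041 z 0.0669
   184 uy 0.1132 ux -0.0047 z 0.0641
scene11
   150 uy 0.1216 ux -0.0040 z 0.1580
   152 uy 0.1028 ux -0.0026 z 0.1431
   154 uy 0.1068 ux -0.0032 z 0.1401
   156 uy 0.0829 ux -0.0013 z 0.1221
   158 uy 0.0849 ux -0.0017 z 0.1179
   160 uy 0.0867 ux -0.0020 z 0.1136
   162 uy 0.0861 ux -0.0022 z 0.1080
   164 uy 0.0814 ux -0.0020 z 0.1000
   166 uy 0.0827 ux -0.0024 z 0.0953
   168 uy 0.0443 ux 0.0007 z 0.0680
```

Run:
```python
from h import *
A={n:cv2.resize(cv2.imread(f"pics/{n}.png"),(140,140),interpolation=cv2.INTER_AREA) for n in("top8","top10","top12")}
def edge(n):
    h=cv2.cvtColor(A[n],cv2.COLOR_BGR2HSV)
    s=h[...,1].astype(float); s=np.where((h[...,0]>95)&(h[...,0]<135),s,0)
    return s
for n in A:
    s=edge(n); out=[]
    for row in (64,66,80,82,84,86):
        x=np.argmax(s[row]>110); a,b=s[row,x-1],s[row,x]; out.append(round(x-1+(110-a)/(b-a+1e-9),2))
    print(n,out)
for n in ("scene6","scene7","scene8","scene10","scene11","scene12"):
    im=np.load(n+".npz")['im'] if n!="scene6" else cv2.imread("pics/scene6.png")
    if n=="scene6": continue
    h=cv2.cvtColor(im,cv2.COLOR_RGB2HSV); s=np.where((h[...,0]>95)&(h[...,0]<135),h[...,1].astype(float),0)
    print(n,[int(150+np.max(np.nonzero(s[150:190,c]>110)[0])) for c in range(354,378,3)], "left edge",[int(340+np.argmax(s[rr,340:390]>110)) for rr in range(166,182,3)])
```

```text
top8 [np.float64(30.24), np.float64(30.67), np.float64(35.7), np.float64(36.46), np.float64(37.19), np.float64(37.97)]
top10 [np.float64(30.17), np.float64(30.67), np.float64(35.69), np.float64(36.45), np.float64(37.18), np.float64(37.84)]
top12 [np.float64(30.33), np.float64(31.16), np.float64(41.72), np.float64(36.8), np.float64(37.64), np.float64(38.36)]
scene7 [180, 180, 180, 181, 181, 181, 182, 182] left edge [355, 354, 354, 353, 352, 361]
scene8 [180, 180, 180, 181, 181, 181, 182, 182] left edge [355, 354, 354, 353, 352, 361]
scene10 [180, 180, 180, 181, 181, 181, 182, 182] left edge [355, 354, 354, 353, 352, 361]
scene11 [180, 180, 180, 181, 181, 181, 182, 182] left edge [355, 354, 354, 353, 352, 361]
scene12 [180, 180, 180, 181, 181, 181, 182, 182] left edge [355, 354, 354, 353, 352, 361]
```

The shutter has barely started to move, so the tips have only just met the near wall. The closed tips are about 21 mm thick here, less than the 29 mm I assumed. I keep pushing gently and check.

>>> move_arm(
  series=[
    {"translation": [-0.06,0,0],"delta_rot": [0,0,0]},
    {"translation": [-0.08,0,0],"delta_rot": [0,0,0]},
    {"translation": [-0.1,0,0],"delta_rot": [0,0,0]},
    {"translation": [-0.1,0,0],"delta_rot": [0,0,0]},
    {"translation": [-0.1,0,0],"delta_rot": [0,0,0]},
    {"translation": [0,0,0],"delta_rot": [0,0,0]},
    {"translation": [0,0,0],"delta_rot": [0,0,0]},
    {"translation": [0,0,0],"delta_rot": [0,0,0]},
    {"translation": [0,0,0],"delta_rot": [0,0,0]},
    {"translation": [0,0,0],"delta_rot": [0,0,0]},
  ],
)

```text
t: 15.33
tool_pos: [0.4712, 0.1757, 0.1425]
eef_rot: [[-0.306, 0.001, -0.952], [0.952, -0.0, -0.306], [-0.001, -1.0, -0.001]]
force: [-0.9, 0.7, 5.3]
finger_gap: -0.002
```

```bash
python3 st.py scene13
```

```text
15.3833 [0.47117768 0.17571419 0.14248269] [[-0.3065, 0.001, -0.9519], [0.9519, -0.0005, -0.3065], [-0.0007, -1.0, -0.0008]] [-1.06  1.55  4.76] [ 0.038  0.045 -0.012]
tip ux -0.0003841068789929285 uy 0.04005194284015006 Fy 1.803859646801087
```

View pics/scene13.png

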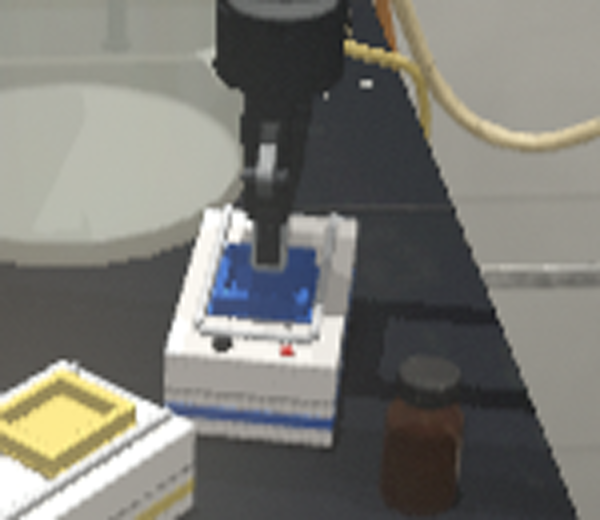

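The shutter is following now. There is a 5 N upward force, so a finger taper seems to be leaning on the rim. I ease up 1 mm and continue.

>>> move_arm(
  series=[
    {"translation": [0,-0.03,0],"delta_rot": [0,0,0]},
    {"translation": [-0.1,0,0],"delta_rot": [0,0,0]},
    {"translation": [-0.1,0,0],"delta_rot": [0,0,0]},
    {"translation": [-0.1,0,0],"delta_rot": [0,0,0]},
    {"translation": [-0.1,0,0],"delta_rot": [0,0,0]},
    {"translation": [-0.1,0,0],"delta_rot": [0,0,0]},
    {"translation": [-0.1,0,0],"delta_rot": [0,0,0]},
    {"translation": [0,0,0],"delta_rot": [0,0,0]},
    {"translation": [0,0,0],"delta_rot": [0,0,0]},
    {"translation": [0,0,0],"delta_rot": [0,0,0]},
  ],
)

```text
t: 16.22
tool_pos: [0.4763, 0.1586, 0.143]
eef_rot: [[-0.306, 0.0, -0.952], [0.952, -0.001, -0.306], [-0.001, -1.0, 0.0]]
force: [0.4, 0.3, -0.2]
finger_gap: -0.002
```

```bash
python3 st.py scene14;python3 - <<'E'
from h import *
w=np.array([.4838,.1377]);yy=np.array([-.306,.952])
for n in ("scene12","scene13","scene14"):
    im=np.load(n+".npz")['im']
    h=cv2.cvtColor(im,cv2.COLOR_RGB2HSV); s=np.where((h[...,0]>95)&(h[...,0]<135),h[...,1].astype(float),0)
    v=np.mean([150+np.max(np.nonzero(s[150:184,c]>110)[0]) for c in (360,362,364,366,368,370)])
    print(n,v,"front uy@.0615",(px2w("scene",(365,v+.5),z=.0615)[:2]-w)@yy)
E
```

```text
16.2667 [0.47631404 0.15869651 0.14303479] [[-0.3063, 0.0001, -0.9519], [0.9519, -0.0006, -0.3063], [-0.0006, -1.0, 0.0]] [0.22 0.43 0.03] [ 0.061  0.038 -0.016]
tip ux -0.0007016982853721481 uy 0.022279380500878687 Fy 0.3396854742873717
scene12 181.0 front uy@.0615 0.09773693875143283
scene13 178.33333333333334 front uy@.0615 0.08551783775059166
scene14 174.83333333333334 front uy@.0615 0.06913427430205571
```

View pics/scene14.png

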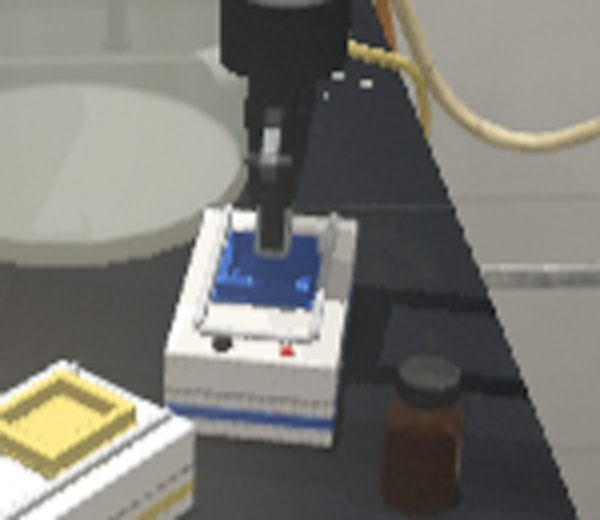

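The shutter is tracking the tips and the forces are low. I continue.

>>> move_arm(
  series=[
    {"translation": [-0.1,0,0],"delta_rot": [0,0,0]},
    {"translation": [-0.12,0,0],"delta_rot": [0,0,0]},
    {"translation": [-0.12,0,0],"delta_rot": [0,0,0]},
    {"translation": [-0.12,0,0],"delta_rot": [0,0,0]},
    {"translation": [-0.12,0,0],"delta_rot": [0,0,0]},
    {"translation": [-0.12,0,0],"delta_rot": [0,0,0]},
    {"translation": [-0.12,0,0],"delta_rot": [0,0,0]},
    {"translation": [-0.1,0,0],"delta_rot": [0,0,0]},
    {"translation": [-0.08,0,0],"delta_rot": [0,0,0]},
    {"translation": [0,0,0],"delta_rot": [0,0,0]},
  ],
)

```text
t: 17.1
tool_pos: [0.4857, 0.1297, 0.1431]
eef_rot: [[-0.306, 0.0, -0.952], [0.952, -0.001, -0.306], [-0.001, -1.0, -0.0]]
force: [-0.3, 0.5, -0.2]
finger_gap: 0.002
```

```bash
python3 st.py scene15;python3 - <<'E'
from h import *
w=np.array([.4838,.1377]);yy=np.array([-.306,.952])
for n in ("scene1","scene14","scene15"):
    im=np.load(n+".npz")['im']
    h=cv2.cvtColor(im,cv2.COLOR_RGB2HSV); s=np.where((h[...,0]>95)&(h[...,0]<135),h[...,1].astype(float),0)
    v=np.mean([150+np.max(np.nonzero(s[150:184,c]>110)[0]) for c in (360,362,364,366,368,370)])
    print(n,v,"front uy@.0615",(px2w("scene",(365,v+.5),z=.0615)[:2]-w)@yy)
E
```

```text
17.15 [0.48560545 0.12976655 0.14316416] [[-0.3061, 0.0002, -0.952], [0.952, -0.0009, -0.3061], [-0.0009, -1.0, 0.0001]] [ 0.56 -0.18  0.66] [ 0.011  0.05  -0.042]
tip ux -0.0007088443144393133 uy -0.008105108495113403 Fy -0.3481849039573613
scene1 168.0 front uy@.0615 0.035962638367743494
scene14 174.83333333333334 front uy@.0615 0.06913427430205571
scene15 168.5 front uy@.0615 0.03844482916058405
```

View pics/scene15.png

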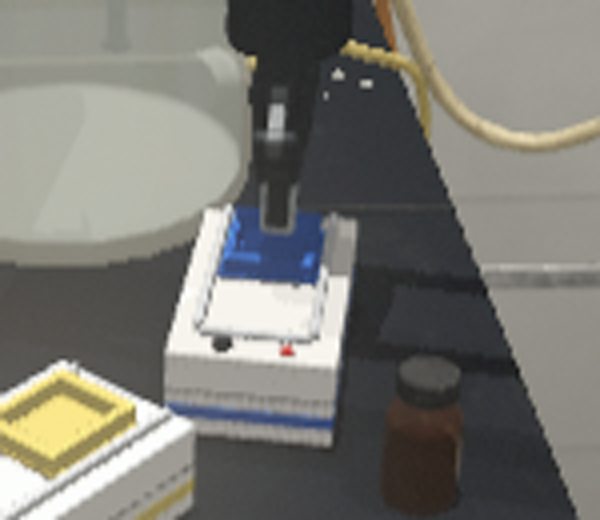

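>>> move_arm(
  series=[
    {"translation": [-0.08,0,0],"delta_rot": [0,0,0]},
    {"translation": [-0.08,0,0],"delta_rot": [0,0,0]},
    {"translation": [-0.08,0,0],"delta_rot": [0,0,0]},
    {"translation": [-0.05,0,0],"delta_rot": [0,0,0]},
    {"translation": [-0.03,0,0],"delta_rot": [0,0,0]},
    {"translation": [-0.02,0,0],"delta_rot": [0,0,0]},
    {"translation": [-0.02,0,0],"delta_rot": [0,0,0]},
    {"translation": [0,0,0],"delta_rot": [0,0,0]},
    {"translation": [0,0,0],"delta_rot": [0,0,0]},
    {"translation": [0,0,0],"delta_rot": [0,0,0]},
  ],
)

```text
t: 17.98
tool_pos: [0.4887, 0.12, 0.1431]
eef_rot: [[-0.306, 0.0, -0.952], [0.952, -0.0, -0.306], [-0.0, -1.0, 0.0]]
force: [-0.7, 1.2, 0.3]
finger_gap: -0.001
```

```bash
python3 st.py scene16;python3 - <<'E'
from h import *
w=np.array([.4838,.1377]);yy=np.array([-.306,.952])
for n in ("scene16",):
    im=np.load(n+".npz")['im']
    h=cv2.cvtColor(im,cv2.COLOR_RGB2HSV); s=np.where((h[...,0]>95)&(h[...,0]<135),h[...,1].astype(float),0)
    v=np.mean([150+np.max(np.nonzero(s[150:184,c]>110)[0]) for c in (360,362,364,366,368,370)])
    print(n,v,"front uy@.0615",(px2w("scene",(365,v+.5),z=.0615)[:2]-w)@yy)
E
```

```text
18.0333 [0.48872596 0.12003994 0.14314785] [[-0.3064, 0.0001, -0.9519], [0.9519, -0.0003, -0.3064], [-0.0003, -1.0, 0.0]] [-1.36 -0.62  1.39] [0.123 0.112 0.039]
tip ux -0.0007144659037316091 uy -0.0183197252941381 Fy -0.17148613824673245
scene16 166.5 front uy@.0615 0.028462398064603867
```

View pics/scene16.png

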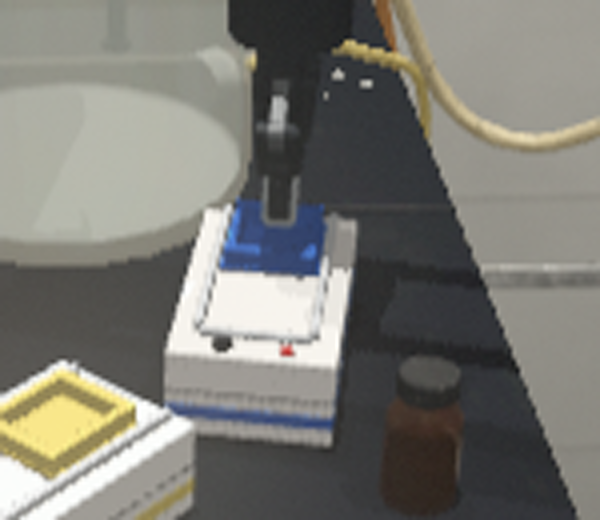

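About 2–3 mm is left by measurement. I inch to the stop.

>>> move_arm(
  series=[
    {"translation": [-0.02,0,0],"delta_rot": [0,0,0]},
    {"translation": [-0.02,0,0],"delta_rot": [0,0,0]},
    {"translation": [-0.02,0,0],"delta_rot": [0,0,0]},
    {"translation": [-0.02,0,0],"delta_rot": [0,0,0]},
    {"translation": [-0.02,0,0],"delta_rot": [0,0,0]},
    {"translation": [0,0,0],"delta_rot": [0,0,0]},
    {"translation": [0,0,0],"delta_rot": [0,0,0]},
    {"translation": [0,0,0],"delta_rot": [0,0,0]},
    {"translation": [0,0,0],"delta_rot": [0,0,0]},
    {"translation": [0,0,0],"delta_rot": [0,0,0]},
  ],
)

```text
t: 18.87
tool_pos: [0.4895, 0.1177, 0.1431]
eef_rot: [[-0.306, -0.0, -0.952], [0.952, 0.001, -0.306], [0.001, -1.0, 0.0]]
force: [-1.4, 4.8, 2.0]
finger_gap: 0.005
```

```bash
python3 st.py scene17
```

```text
18.9167 [0.48945814 0.11768411 0.14309918] [[-0.306, -0.0003, -0.952], [0.952, 0.0007, -0.306], [0.0007, -1.0, 0.0001]] [-1.86  5.03  1.54] [0.858 0.256 0.025]
tip ux -0.000738310888931515 uy -0.020786516795906335 Fy 5.3632116775869685
```

5 N static against the stop. I nudge slightly to confirm, then back off and lift clear.

>>> move_arm(
  series=[
    {"translation": [-0.01,0,0],"delta_rot": [0,0,0]},
    {"translation": [0,0,0],"delta_rot": [0,0,0]},
    {"translation": [0,0,0],"delta_rot": [0,0,0]},
    {"translation": [0.1,0,0],"delta_rot": [0,0,0]},
    {"translation": [0.25,0,0],"delta_rot": [0,0,0]},
    {"translation": [0.1,0,0],"delta_rot": [0,0,0]},
    {"translation": [0,-0.3,0],"delta_rot": [0,0,0]},
    {"translation": [0,-0.6,0],"delta_rot": [0,0,0]},
    {"translation": [0,-0.9,0],"delta_rot": [0,0,0]},
    {"translation": [0,-0.9,0],"delta_rot": [0,0,0]},
  ],
)

```text
t: 19.75
tool_pos: [0.485, 0.1296, 0.2249]
eef_rot: [[-0.307, -0.002, -0.952], [0.952, -0.001, -0.307], [-0.0, -1.0, 0.002]]
force: [0.1, -0.3, -0.2]
finger_gap: -0.002
```

>>> move_arm(
  series=[
    {"translation": [0,-0.8,0],"delta_rot": [0,0,0]},
    {"translation": [0,-0.6,0],"delta_rot": [0,0,0]},
    {"translation": [0.6,0,0.3],"delta_rot": [0,0,0]},
    {"translation": [0.9,0,0.4],"delta_rot": [0,0,0]},
    {"translation": [0.9,0,0.4],"delta_rot": [0,0,0]},
    {"translation": [0.9,0,0.4],"delta_rot": [0,0,0]},
    {"translation": [0.9,0,0.4],"delta_rot": [0,0,0]},
    {"translation": [0.9,0,0.4],"delta_rot": [0,0,0]},
    {"translation": [0.9,0,0.4],"delta_rot": [0,0,0]},
    {"translation": [0.6,0,0.3],"delta_rot": [0,0,0]},
  ],
)

```text
t: 20.58
tool_pos: [0.3377, 0.292, 0.2668]
eef_rot: [[-0.307, 0.0, -0.952], [0.952, 0.001, -0.307], [0.0, -1.0, -0.001]]
force: [1.0, 0.3, 0.5]
finger_gap: -0.001
```

```bash
python3 st.py scene18
python3 - <<'E'
from h import *
im,d=r.get_image("top");np.savez("top18.npz",im=im,d=d);cv2.imwrite("pics/top18.png",im[:,:,::-1])
E
```

```text
20.6333 [0.33577868 0.29329839 0.26673315] [[-0.3079, -0.0018, -0.9514], [0.9514, 0.002, -0.308], [0.0024, -1.0, 0.0011]] [-3.01  1.5   0.35] [ 0.029  0.067 -0.001]
tip ux -0.09330318980140559 uy 0.193424188411984 Fy 2.3492319065092513
```

View pics/scene18.png

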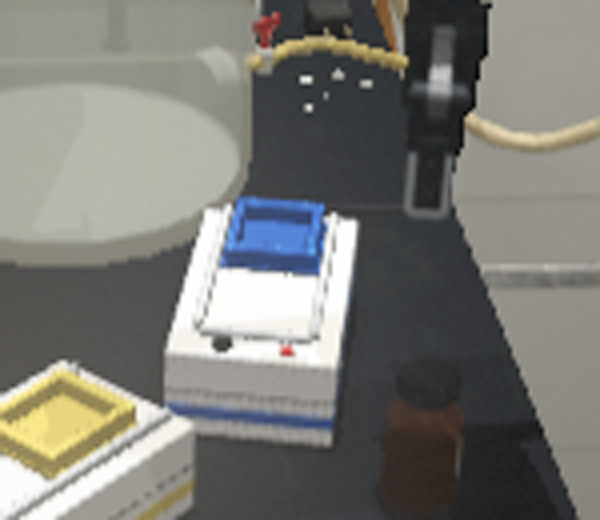

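View pics/top18.png

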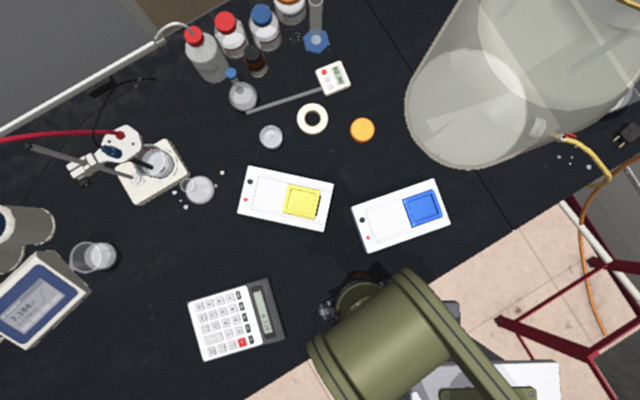

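Run:
```python
from h import *
w=np.array([.4838,.1377]);yy=np.array([-.306,.952]);xx=np.array([.952,.306])
c=cal("top"); f=200/np.tan(np.radians(c['fov_y'])/2); T=np.array(c['world_from_camera'])
v,u=np.mgrid[:400,:640]
for n in ("top0","top18"):
    z=np.load(n+".npz");im,d=z['im'],z['d']
    W=(np.stack([(u-c['cx'])/f,-(v-c['cy'])/f,-np.ones_like(u)],-1)*d[...,None])@T[:3,:3].T+T[:3,3]
    roi=np.zeros((400,640),bool);roi[170:262,340:460]=1
    hsv=cv2.cvtColor(im,cv2.COLOR_RGB2HSV)
    for k,m in (("case",roi&(W[...,2]>.045)&(W[...,2]<.09)),("blue",roi&(hsv[...,0]>100)&(hsv[...,0]<130)&(hsv[...,1]>150)&(hsv[...,2]>60))):
        _,lab,st,_=cv2.connectedComponentsWithStats(m.astype(np.uint8)); mm=lab==1+np.argmax(st[1:,4])
        ys,xs=np.nonzero(mm);p=np.array([px2w("top",q,z=.06 if k=="case" else .07)[:2] for q in zip(xs,ys)])
        rc=cv2.minAreaRect((p*1000).astype(np.float32)); q=p.mean(0)-w
        print(n,k,np.round(rc[0],1),round(rc[2],2),"mean ux,uy mm",(q@xx*1000).round(2),(q@yy*1000).round(2))
```

```text
top0 case [469.9 180.5] 17.82 mean ux,uy mm -0.92 45.44
top0 blue [479.6 147.4] 17.64 mean ux,uy mm -1.34 10.51
top18 case [469.9 180.6] 17.91 mean ux,uy mm -0.89 45.47
top18 blue [482.8 137.3] 17.52 mean ux,uy mm -1.32 -0.33
```

The unit moved less than 0.1 mm, and the shutter is centred on the well at −0.3 mm, within measuring error of shut. I'm handing in.

Run:
```python
from h import *
print(r.finish_job());
```

```text
the job is handed in; nothing more can be done
None
```

The blue unit is reset and its shutter is shut again. The job was handed in after about 21 s of the 58 s allowed.

**What I did:** With the gripper closed, I pushed the blue shutter to its open stop, which held 5 N static. I pressed the red key until it bottomed at 16 N, where its spring gives only 6 N. I then lifted straight out, pushed the shutter back to its shut stop (5 N static) and retreated clear.

**Last checks:**
- **Shutter:** the top camera puts it at −0.3 mm from the well centre, which is shut within measuring error. It started about 10 mm ajar.
- **Blue unit:** it moved less than 0.1 mm and turned less than 0.1°.
- **Yellow unit and bystanders:** the yellow unit and the other things in view look unmoved in the final picture. The dropper is partly hidden behind the arm from above, but the scene camera shows it still standing in place.

**What disagreed or could not be checked:**
- **Tip thickness:** the closed fingertips turned out about 18–21 mm thick, where I had worked out 29 mm. As a result, the closing push met the pocket wall later than I expected.
- **Upward force:** a force of about 5 N appeared during the closing push and went away once I eased up 1 mm.
- **Key return:** I did not measure the key coming back up. I only saw red in the well after lifting out, so its return rests on the spring.

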